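Set the length stop of a cross-cut saw fence to its detent

ROBOT

A 6-joint arm with a two-finger parallel gripper is mounted at the origin on the work surface. World frame = base frame: x ahead of the robot, y to its left, z up, the work surface at z = 0. Lengths are in m, angles in rad, forces in N, time in s.
With the tool pointing down it reaches from about 0.35 to 0.775 m from the base axis. Payload 5.5 kg.
Tool frame: the origin (TCP) lies where the fingers leave the gripper's body, on its centre line; the fingertips stand env.tip_reach ahead of it and the grasp point (between the pads) lies 54 mm ahead of it (env.tip_reach is the distance from the TCP to the fingertips, in m); z points along the fingers, y is the line along which they close (so a half turn about z gives the same grasp; the last joint's range is limited). The gripper opens to 85 mm and grips with 20 to 120 N. Pads are 22 mm wide; open, the fingers measure 114 mm over their backs; the gripper's body (76 mm by 85 mm) begins 54 mm behind the grasp point. The pads swing forward as they close: fully open they stand 13 mm farther back than shut.
Start: joints at [-1.408, 0.313, 0.046, 1.304, 0, 1.431], TCP at [0.171, -0.549, 0.304] pointing down, gripper open.
Joint ranges: [-2.76, 2.76], [-0.86, 1.69], [-1.03, 1.26], [-2.2, 2.34], [-1.47, 1.5], [-3.14, 3.14]. Speed limits (rad/s): [2.57, 2.57, 3.14, 3.14, 3.14, 3.14].

INTERFACE

Orientations are given as a unit quaternion [w, x, y, z].
In Python, from workcell import status, optics, hand_in, env gives the robot as it stands.
- The arm moves only by the shell command python3 -m handwheel 'ROWS' [FORCE]. ROWS is a JSON object whose one key "deltas" holds a list of rows, each a list of 5 numbers: the opening, from -1 (shut) to 1 (fully open), then the shift along the tool's x, y, z in units of 40 mm (1.0 is 40 mm), then the turn about the tool's z in units of 10 degrees (1.0 is 10 degrees). In form: {"deltas": [[jaw, x, y, z, roll], ...]}. A call has 1 to 20 rows; each row shifts and turns the commanded pose from where the row before left it, along the tool's axes as they then stand; what a row does not reach is not made up. A row lasts 1/8 s, in which the tool goes at most 62.5 mm and 10.7 degrees, less where a joint would pass 70% of its speed; a pose out of reach is approached as far as the arm can. A call is refused whole if a number of a shift passes 1 or a number of a turn 1, either way. A call with a gripper value outside its range is refused whole. The fingers move at their own pace and stop on an object; FORCE is the grip in N (left out, the last holds). Time passes only in rows, so rows that do not move let the fingers close. It gives the time, the measured TCP pose, the force, the opening and the grip force at its end, in the units of the state.
- status.get_state(): the state, without advancing time (a new reading comes with each control period).
- optics.read_camera(name): name is "side" or "top"; returns a dict with "frame" (420x560x3 uint8, red, green, blue), "depth" (420x560 float32, m along the optical axis (not along the pixel's ray), 0 where there is no reading), "vfov" (degrees; the focal length in pixels is half the picture's height over the tangent of half this angle, whatever the lens; pixels are square), "cx", "cy" (the principal point, pixels), "origin" and "attitude" of the camera in the world. Camera axes: x right, y down, z forward; pixel columns grow to the right and rows downward; lengths in m; the calibration is good to about 2 mm. A picture is of the moment at which its call begins.
- hand_in(): hands the job in; it is judged then, once.
The state is a dict: "clock": time; "joint_pos": joint angles; "qvel": joint speeds; "tau": joint torques, N m; "tcp_pos": TCP position; "orientation": TCP orientation; "wrist_force": force on the tool from outside, world axes, zero at the start; "ft_torque": the same for the moment, N m; "finger_gap": finger opening in m; "grip_force": force on a finger pad.
Only numpy, scipy, OpenCV 4.12 (cv2) and the standard library are available. Lean on these libraries where they do the work, as an engineer would, in place of code of your own. Each camera call takes 0.05 s, during which the arm holds its last target. There are 200 camera calls.

TASK

The saw fence has to be set for the next cut, but an oil bottle with a yellow cap has been left in the way of the length stop: first stand the bottle upright in the green drip tray, set down and not dropped, without tipping it. Then take the stop by its red grip and slide it along the fence until its spring ball drops fully into the notch of the index bar (at the red flag), without running past it, and finish while still gripping it and holding it at rest in the notch, ready for its clamp screw to be tightened. Leave the jar, the wood offcut and the wrench where they are.

Things in the scene. Friction and masses are not known exactly. Their poses are not given: they have to be found in the camera images.
- fence: Fixed straight aluminium fence lying across the table, 45 mm wide (its x), 800 mm long (its y), 60 mm high; origin at the centre of its underside on the table. Its y is the stop's sliding line and points to the robot's left; its front face (22.5 mm to -x) looks to the robot. Set askew by up to 0.1 rad.
- stop: Length stop: dark steel saddle on the fence, 80 mm long (y), 52 mm wide (x), top at 92 mm; can only slide along the fence's y. Axes as the fence's; origin on the fence's centre line at table height, mid length. It starts to the left (+y) of the bottle and the notch and has to go to -y. Slides with 1 to 3 N, mass 0.35 kg.
- stop_grip (a point): Point in the stop's red plastic grip, a rounded upright block on the saddle: 20 mm across the fence (x), 34 mm along it (y), foot at 92 mm, top at 134 mm above the table. The point lies on its centre line at 115 mm height, 10 mm to -x of the stop's origin. Free on all sides above the saddle, save a brass plunger head 3 mm high 20 mm to +x of it.
- stop_ball (a point): Point under the 10 mm spring ball in the stop, at the height of the index bar's top (68 mm): 10 mm to +x of the stop's origin, mid length; a white line on the back of the saddle marks it. Axes as the fence's. The ball is seated when this point is at notch.
- notch (a point): Centre of the one V notch, 9 mm wide, across the index bar, at its top (68 mm high); axes as the fence's. A red flag, 8 mm wide, sticks out behind the fence there. From about 3 mm off its centre it draws the ball in with up to 5 N, so a stop let free there centres itself; past the centre the force rises, and about 9 N push the ball out.
- bottle: Closed white plastic oil bottle with blue label and yellow cap, standing on the table close before the fence, between the stop and the notch. Cylindrical body of 58 mm diameter up to 95 mm height, then a shoulder; cap of 32 mm diameter, top at 135 mm. Origin at the centre of its underside, z along its axis. About 0.3 kg.
- tray: Fixed green drip tray, 140 mm (x) by 250 mm (y), rim 16 mm high, walls 3 mm; origin at the centre of its underside on the table; flat floor 3 mm above the table. It lies to the left or to the right in front of the robot, a little askew. The jar stands in one half (along y) of it; the other half is free.
- jar: Amber glass jar with dark lid standing in the tray, 52 mm diameter, 75 mm high, origin at the centre of its underside. Stays where it is.
- offcut: Wood offcut lying on the table, 100 mm (x) by 200 mm (y) by 22 mm high, origin at the centre of its underside. Stays where it is.
- wrench: Steel open-end wrench, 150 mm long (x), lying on the table ahead of the robot; origin at the centre of its underside. Stays where it is.
- stop_arm (a point): Tip of the stop's aluminium drop arm, which hangs before the fence at the stop's -y end and runs into whatever stands close before the fence: 16 mm thick (y), from 92 mm down to 8 mm above the table. This point: 61 mm to -x and 32 mm to -y of the stop's origin, 8 mm above the table.
- index_bar: Steel strip, 12 mm wide, 8 mm high, on top of the fence along y, clamped at a different place each time. Axes as the fence's; origin at the notch, above the fence's centre line, 60 mm above the table. The stop's ball presses on it with about 9 N.
There are look-alikes about, which are no part of the job. Of the things that look like the bottle, the largest one is meant.

How it is judged:
By the outcome, as a careful person would: the job done as asked, in the order asked, and still so for the second after the job is handed in, while the arm keeps its last pose, push and grip.
It also fails if it takes over 64 s, if anything falls off the work surface, if the arm or the gripper's body presses on something with over 40 N, if the wrist force passes 120 N, or if a joint passes its speed limit or range.

## Working session

There is one attempt and no reset: what is moved stays moved. The work goes in short steps, Python scripts to look and compute and a shell command to move; the robot and the scene stay as the last step left them, time stands still between calls to the robot, and variables do not carry over. Pictures are saved under pics/ and viewed, at most 10 in all, crops included, and the job is handed in when it is done.

```bash
ls; mkdir -p pics
cat > h.py <<'E'
import numpy as np, cv2
from scipy.spatial.transform import Rotation as R
from workcell import status, optics, env
def grab(n):
    c=optics.read_camera(n); np.savez(f'/tmp/{n}.npz',**c); return c
def load(n): return np.load(f'/tmp/{n}.npz')
def rot(c):
    a=np.array(c['attitude'],float)
    return a if a.shape==(3,3) else R.from_quat(a[[1,2,3,0]]).as_matrix()
def ray(c,u,v):
    f=210/np.tan(np.radians(float(c['vfov']))/2)
    d=np.stack([(np.asarray(u)-c['cx'])/f,(np.asarray(v)-c['cy'])/f,np.ones(np.shape(u))],-1)
    return d@rot(c).T
def onz(c,u,v,z):
    d=ray(c,u,v);o=np.array(c['origin']);return o+d*((z-o[2])/d[...,2])[...,None]
def cloud(c):
    v,u=np.mgrid[:420,:560]; return np.array(c['origin'])+ray(c,u,v)*c['depth'][...,None]
def save(n,im): cv2.imwrite('pics/'+n,cv2.cvtColor(im,cv2.COLOR_RGB2BGR))
E
python3 - <<'E'
from h import *
for n in('top','side'):
    c=grab(n); save(n+'1.png',c['frame']); print(n,c['vfov'],c['cx'],c['cy'],c['origin'],c['attitude'])
print(status.get_state(),env.tip_reach)
E
```

```text
pics
top 49.4490981871093 278.28546193621827 220.4726504543807 [ 0.46007472 -0.03037527  1.15433091] [ 0.03526326 -0.7046859   0.70735936 -0.04262646]
side 50.56268265719709 277.5106049543561 208.92183318334483 [0.43857281 0.53694775 0.6421149 ] [ 0.0344547  -0.08497567  0.91670144 -0.38890935]
{'clock': 0.1, 'joint_pos': array([-1.40761026e+00,  3.13934940e-01,  4.51016345e-02,  1.30363480e+00,
       -3.26698657e-07,  1.43122751e+00]), 'qvel': array([-0.00208115, -0.00146186,  0.00309883,  0.00176636, -0.00196043,
        0.00134423]), 'tau': array([ 3.23382905e-03, -4.81725132e+01,  2.99244583e+01,  1.26223237e-02,
       -1.28103679e-04, -1.80931771e-06]), 'tcp_pos': array([ 0.17138793, -0.54850142,  0.30309618]), 'orientation': array([-8.35828708e-04,  9.88563953e-01,  1.50799909e-01, -1.00338079e-05]), 'wrist_force': array([0.00727219, 1.60400102, 0.82726613]), 'ft_torque': array([-0.03535627,  0.0062675 ,  0.01636467]), 'grip_force': 0.0, 'finger_gap': 0.08552574384024433} 0.0726
```

View pics/top1.png

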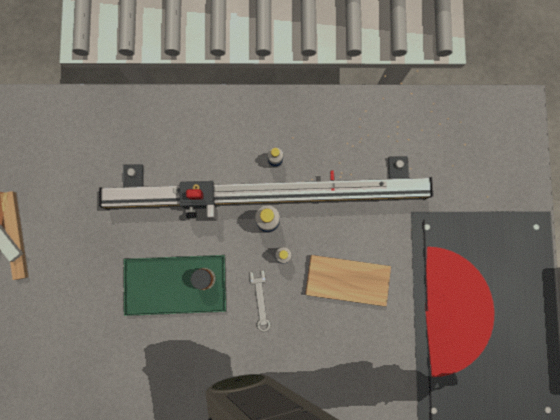

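View pics/side1.png

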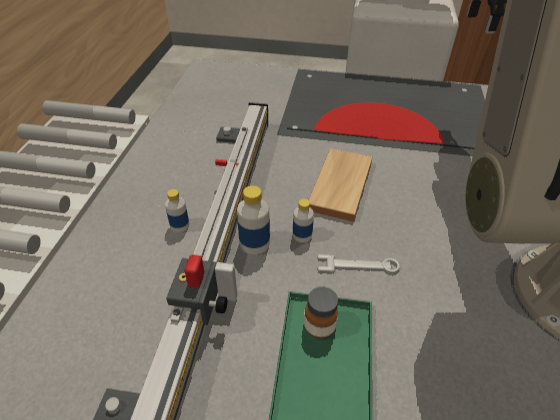

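The top view shows three white, yellow-capped bottles: A at (268,217) close before the fence, B at (276,156) behind it, and C at (284,255) near the wrench. A is the largest and stands between the stop (195,195) and the red flag (333,178), so it fits. The jar at (203,279) is in the tray's right half, which leaves the left half free. I'll measure these and confirm A in a crop.

Run:
```python
from h import *
t=load('top'); s=load('side')
im=t['frame']; save('crop1.png',cv2.resize(im[130:300,110:350],None,fx=3.3,fy=3.3,interpolation=cv2.INTER_CUBIC)) 
for n,c in(('top',t),('side',s)):
    P=cloud(c); hsv=cv2.cvtColor(c['frame'],cv2.COLOR_RGB2HSV)
    H,S,V=[hsv[...,i].astype(int) for i in range(3)]
    M={'yellow':(H>18)&(H<36)&(S>130)&(V>90),'red':((H<8)|(H>172))&(S>150)&(V>70),'green':(H>60)&(H<95)&(S>80)&(V>25)}
    for k,m in M.items():
        N,l,st,ce=cv2.connectedComponentsWithStats(m.astype(np.uint8))
        for i in range(1,N):
            if st[i,4]<12: continue
            q=P[(l==i)&(c['depth']>0)]
            zt=np.percentile(q[:,2],90) if len(q) else 0
            print(n,k,st[i].tolist(),ce[i].round(1),'med',np.median(q,0).round(4),'ztop',zt.round(3),'onz',onz(c,*ce[i],zt).round(4))
```

```text
top yellow [271, 148, 8, 9, 48] [274.8 152.1] med [ 0.7424 -0.0346  0.089 ] ztop 0.092 onz [ 0.7415 -0.0342  0.0919]
top yellow [260, 209, 13, 13, 130] [266.4 215.1] med [ 0.5854 -0.0137  0.134 ] ztop 0.137 onz [ 0.5849 -0.0146  0.1366]
top yellow [280, 251, 7, 8, 44] [283.  254.2] med [ 0.4993 -0.0524  0.0882] ztop 0.09 onz [ 0.4987 -0.0524  0.0901]
top red [331, 171, 3, 9, 20] [331.6 175.2] med [ 0.6899 -0.1723  0.0664] ztop 0.071 onz [ 0.6897 -0.1716  0.0706]
top red [186, 189, 17, 9, 134] [193.9 193.2] med [0.636  0.1495 0.1325] ztop 0.135 onz [0.6354 0.1492 0.1352]
top red [426, 247, 68, 130, 6807] [455.5 311.5] med [ 0.3565 -0.481   0.0016] ztop 0.004 onz [ 0.3576 -0.4832  0.0044]
top green [124, 256, 102, 59, 4145] [171.1 285.4] med [0.4214 0.2304 0.0023] ztop 0.005 onz [0.4255 0.2249 0.0054]
side yellow [257, 131, 4, 11, 12] [258.3 136.3] med [ 0.6369 -0.294   0.047 ] ztop 0.051 onz [ 0.6358 -0.293   0.0506]
side yellow [248, 156, 6, 14, 16] [250.1 162.3] med [ 0.6337 -0.1984  0.0469] ztop 0.051 onz [ 0.6326 -0.195   0.0509]
side yellow [243, 174, 4, 12, 14] [244.6 179.6] med
[... 655 characters left out ...]
0.0494]
side yellow [179, 274, 7, 7, 31] [182.3 277.5] med [0.6563 0.1553 0.0937] ztop 0.095 onz [0.6556 0.1554 0.0951]
side yellow [168, 318, 34, 102, 229] [184.  370.7] med [0.6187 0.2749 0.0461] ztop 0.05 onz [0.6174 0.2769 0.0499]
side red [315, 103, 129, 41, 3497] [379.3 122.9] med [ 0.3566 -0.4757  0.0018] ztop 0.003 onz [ 0.3572 -0.4764  0.0034]
side red [215, 160, 12, 6, 60] [220.9 162.4] med [ 0.6894 -0.1709  0.0613] ztop 0.065 onz [ 0.6878 -0.1657  0.0653]
side red [185, 255, 19, 33, 488] [194.1 270.8] med [0.6314 0.1612 0.1252] ztop 0.133 onz [0.6278 0.1672 0.1329]
side green [269, 292, 103, 128, 10092] [324.6 366.1] med [0.421  0.2135 0.0019] ztop 0.004 onz [0.4248 0.2107 0.0038]
```

View pics/crop1.png

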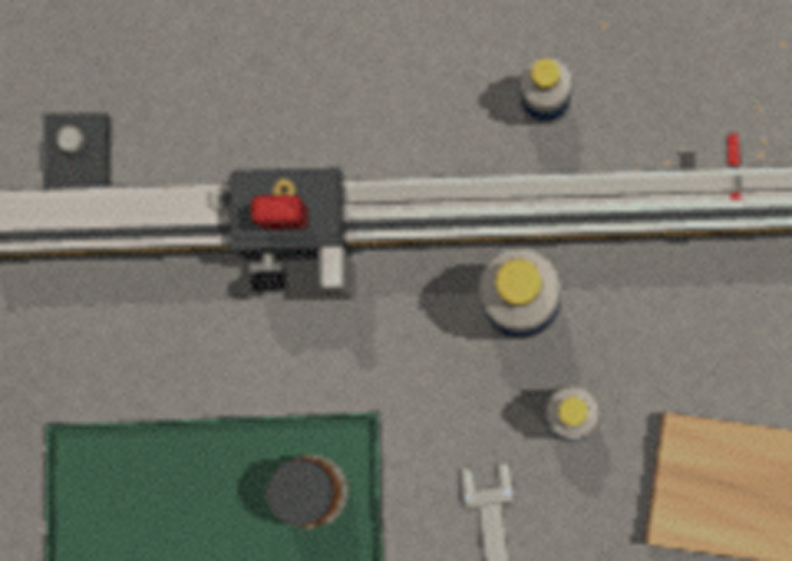

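The crop confirms it: A at crop (520,285) is clearly larger than B (545,85) and C (572,412). It stands before the fence between the stop and the flag, so it's the bottle to move. Next I'll work out the targets.

```bash
cat > meas.py <<'E'
from h import *
t=load('top'); P=cloud(t); hsv=cv2.cvtColor(t['frame'],cv2.COLOR_RGB2HSV)
def box(x0,y0,x1,y1): m=np.zeros((420,560),bool); m[y0:y1,x0:x1]=1; return m
def top(m,z0,z1): q=P[m&(P[...,2]>z0)&(P[...,2]<z1)&(t['depth']>0)]; return q
def circ(q): return q.mean(0).round(4),(q.max(0)-q.min(0)).round(4)
if __name__=='__main__':
    print('cap',circ(top(box(255,200,285,235),.130,.14)))
    print('shoulder+cap',circ(top(box(250,200,290,240),.09,.14)))
    print('grip',circ(top(box(180,180,215,205),.127,.14)))
    print('jar',circ(top(box(185,262,220,298),.07,.08)))
    s=load('side');Q=cloud(s);v,u=np.mgrid[:420,:560]
    H,S,V=cv2.split(hsv); g=((H>60)&(H<95)&(S>80)&(V>25))|(box(185,262,220,298))
    cn=max(cv2.findContours(g.astype(np.uint8),0,1)[0],key=cv2.contourArea).reshape(-1,2)
    q=onz(t,cn[:,0],cn[:,1],.012)[:,:2].astype(np.float32); print('tray',cv2.minAreaRect(q))
    # fence line: highest mid strip, fence top z .055-.065 between x .58 and .70
    m=(P[...,2]>.054)&(P[...,2]<.072)&(P[...,0]>.58)&(P[...,0]<.70)&(abs(P[...,1])<.36)&(t['depth']>0)&~box(175,160,220,225)&~box(250,140,290,240)&~box(310,160,340,181)
    q=P[m]; ys=np.linspace(-.33,.33,23); L=[]
    for a,b in zip(ys[:-1],ys[1:]):
        k=(q[:,1]>a)&(q[:,1]<b)
        if k.sum()>20: L.append([(a+b)/2,np.percentile(q[k,0],3),np.percentile(q[k,0],97)])
    L=np.array(L); mid=L[:,1:].mean(1); pf=np.polyfit(L[:,0],mid,1); print('fence x=',pf,'width',np.median(L[:,2]-L[:,1]),'res',np.abs(mid-np.polyval(pf,L[:,0])).max())
    r=((H<8)|(H>172))&(S>110)&box(320,165,345,195)
    print('flagpx',[(int(x),int(y),P[y,x].round(3).tolist()) for y,x in np.argwhere(r)][::3])
E
python3 meas.py
```

```text
cap (array([ 0.5856, -0.0156,  0.1343]), array([0.0298, 0.0293, 0.0095]))
shoulder+cap (array([ 0.5837, -0.016 ,  0.1106]), array([0.0571, 0.0562, 0.0494]))
grip (array([0.6363, 0.151 , 0.1325]), array([0.0193, 0.0339, 0.0107]))
jar (array([0.4425, 0.1401, 0.0769]), array([0.0441, 0.0453, 0.0089]))
tray ((0.42789921164512634, 0.21572713553905487), (0.135289266705513, 0.24802154302597046), 2.0152626037597656)
fence x= [-0.02934639  0.65115733] width 0.04233153690809466 res 0.00038692841658816146
flagpx [(331, 171, [0.702, -0.171, 0.064]), (330, 172, [0.701, -0.169, 0.057]), (333, 172, [0.699, -0.176, 0.067]), (332, 173, [0.695, -0.172, 0.072]), (332, 174, [0.694, -0.173, 0.065]), (331, 175, [0.691, -0.17, 0.067]), (330, 176, [0.691, -0.169, 0.056]), (333, 176, [0.689, -0.175, 0.067]), (333, 177, [0.686, -0.175, 0.066]), (333, 178, [0.684, -0.176, 0.065]), (333, 179, [0.681, -0.175, 0.066]), (332, 189, [0.657, -0.173, 0.062])]
```

```bash
python3 -m handwheel '{"deltas":[[0.2,0,0,0,-0.93],[0.2,0,0,0,-0.93],[0.2,0,0,0,-0.93],[0.2,0,0,0,-0.93],[0.2,0,0,0,-0.93],[0.2,0,0,0,-0.93],[0.2,0,0,0,-0.93],[0.2,0,0,0,-0.92],[0.2,0.5,0.4,0,0],[0.2,0.9,0.75,0,0],[0.2,0.9,0.75,0,0],[0.2,0.9,0.75,0,0],[0.2,0.9,0.75,0,0],[0.2,0.9,0.75,0,0],[0.2,0.9,0.75,0,0],[0.2,0.9,0.75,0,0],[0.2,0.9,0.75,0,0],[0.2,0.9,0.75,0,0],[0.2,0.9,0.75,0,0],[0.2,0.9,0.75,0,0]]}' 40
cat > go.py <<'E'
import sys
from h import *
def go(x,y,z,yaw=.03):
    s=status.get_state(); q=np.array(s['orientation']); M=R.from_quat(q[[1,2,3,0]]).as_matrix()
    d=M.T@(np.array([x,y,z])-s['tcp_pos'])/.04
    print('tcp',s['tcp_pos'].round(4),'units xyz',d.round(3),'roll units',round(float(np.degrees(np.arctan2(M[1,1],M[0,1])-yaw)/10),3),'tilt',M[:,2].round(4),'t',s['clock'],'F',s['wrist_force'].round(2),'gap',round(s['finger_gap'],4))
if __name__=='__main__': go(*map(float,sys.argv[1:]))
E
python3 go.py .5855 -.0155 .25
```

```text
clock: 2.6
tcp_pos: [0.506, -0.1217, 0.3036]
orientation: [-0.0, 0.697, 0.717, -0.0]
wrist_force: [0.4, -0.4, 0.3]
finger_gap: 0.0512
grip_force: 0.0
tcp [ 0.506  -0.1217  0.3036] units xyz [2.596 2.064 1.338] roll units -0.007 tilt [-5.e-04  0.e+00 -1.e+00] t 2.6 F [ 0.44 -0.42  0.29] gap 0.0512
```

```bash
python3 -m handwheel '{"deltas":[[0.5,0.8,0.65,0.2,0],[0.5,0.8,0.65,0.4,0],[0.5,0.7,0.5,0.4,0],[0.5,0.3,0.264,0.338,0],[0.5,0,0,0,0],[0.5,0,0,0,0]]}'
python3 go.py .5855 -.0155 .174
```

```text
clock: 3.35
tcp_pos: [0.5845, -0.0176, 0.2507]
orientation: [0.0, 0.697, 0.717, -0.0]
wrist_force: [-0.1, 0.2, 0.5]
finger_gap: 0.064
grip_force: 0.0
tcp [ 0.5845 -0.0176  0.2507] units xyz [0.054 0.026 1.917] roll units -0.012 tilt [-2.e-04 -5.e-04 -1.e+00] t 3.35 F [-0.08  0.19  0.52] gap 0.064
```

```bash
python3 -m handwheel '{"deltas":[[0.5,0.05,0.03,0.5,0],[0.5,0,0,0.6,0],[0.5,0,0,0.5,0],[0.5,0,0,0.32,0],[0.5,0,0,0,0],[-0.1,0,0,0,0],[-0.3,0,0,0,0],[-1,0,0,0,0],[-1,0,0,0,0],[-1,0,0,0,0],[-1,0,0,0,0],[-1,0,0,0,0]]}' 40
python3 go.py .5855 -.0155 .28
```

```text
clock: 4.85
tcp_pos: [0.5856, -0.015, 0.1764]
orientation: [0.001, 0.697, 0.717, -0.0]
wrist_force: [-6.7, -0.3, 13.4]
finger_gap: 0.0317
grip_force: 33.1
tcp [ 0.5856 -0.015   0.1764] units xyz [-1.700e-02 -2.000e-03 -2.591e+00] roll units -0.007 tilt [ 0.001  -0.0014 -1.    ] t 4.85 F [-6.72 -0.33 13.45] gap 0.0317
```

```bash
python3 -m handwheel '{"deltas":[[-1,0,0,0,0],[-1,0,0,-0.15,0],[-1,0,0,-0.3,0],[-1,0,0,-0.4,0],[-1,0,0,-0.4,0],[-1,0,0,-0.4,0],[-1,0,0,-0.4,0],[-1,0,0,-0.3,0],[-1,0,0,-0.15,0],[-1,0,0,0,0],[-1,0,0,0,0]]}'
python3 go.py .426 .277 .28
python3 - <<'E'
from h import *
c=grab('side'); save('side2.png',c['frame'][60:360,100:460])
E
```

```text
clock: 6.22
tcp_pos: [0.5857, -0.0147, 0.2729]
orientation: [-0.0, 0.697, 0.717, -0.0]
wrist_force: [-0.0, 1.0, -3.5]
finger_gap: 0.031
grip_force: 42.1
tcp [ 0.5857 -0.0147  0.2729] units xyz [ 7.405 -3.781 -0.172] roll units -0.007 tilt [-1.2e-03  1.0e-04 -1.0e+00] t 6.225 F [-0.    0.97 -3.54] gap 0.031
```

View pics/side2.png

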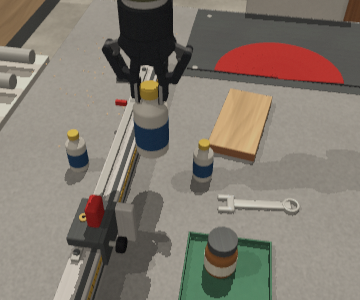

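The bottle hangs upright in the gripper at crop (150,125), and nothing else has moved. I'll carry it to the free half of the tray.

```bash
python3 -m handwheel '{"deltas":[[-1,0.25,-0.13,0,0],[-1,0.5,-0.26,0,0],[-1,0.75,-0.383,0,0],[-1,0.75,-0.383,0,0],[-1,0.75,-0.383,0,0],[-1,0.75,-0.383,0,0],[-1,0.75,-0.383,0,0],[-1,0.75,-0.383,0,0],[-1,0.75,-0.383,0,0],[-1,0.75,-0.383,0,0],[-1,0.45,-0.23,0,0],[-1,0.2,-0.1,0,0],[-1,0,0,0,0],[-1,0,0,0,0]]}'
python3 go.py .426 .277 .184
```

```text
clock: 8.02
tcp_pos: [0.4263, 0.2764, 0.2735]
orientation: [0.0, 0.697, 0.717, -0.0]
wrist_force: [-0.1, -0.4, -2.5]
finger_gap: 0.0313
grip_force: 42.2
tcp [0.4263 0.2764 0.2735] units xyz [ 0.016 -0.007  2.239] roll units -0.01 tilt [ 2.e-04 -3.e-04 -1.e+00] t 8.025 F [-0.07 -0.36 -2.49] gap 0.0313
```

```bash
python3 -m handwheel '{"deltas":[[-1,0,0,0.2,0],[-1,0,0,0.4,0],[-1,0,0,0.5,0],[-1,0,0,0.5,0],[-1,0,0,0.4,0],[-1,0,0,0.2,0],[-1,0,0,0.04,0],[-1,0,0,0,0]]}'
python3 -m handwheel '{"deltas":[[-1,0,0,0.03,0],[-1,0,0,0.03,0],[-1,0,0,0.03,0],[-1,0,0,0,0]]}'
```

```text
clock: 9.02
tcp_pos: [0.4266, 0.2768, 0.1843]
orientation: [0.0, 0.697, 0.717, 0.0]
wrist_force: [0.8, -0.1, -2.4]
finger_gap: 0.0309
grip_force: 42.2
clock: 9.52
tcp_pos: [0.4261, 0.2768, 0.1802]
orientation: [0.0, 0.697, 0.717, -0.0]
wrist_force: [0.1, -0.0, -2.3]
finger_gap: 0.0313
grip_force: 42.2
```

```bash
python3 -m handwheel '{"deltas":[[-1,0,0,0.03,0],[-1,0,0,0.03,0],[-1,0,0,0,0]]}'
```

```text
clock: 9.9
tcp_pos: [0.4264, 0.277, 0.1797]
orientation: [0.0, 0.697, 0.717, 0.001]
wrist_force: [-3.5, -1.4, 10.9]
finger_gap: 0.0313
grip_force: 44.8
```

```bash
python3 -m handwheel '{"deltas":[[-1,0,0,-0.03,0],[-0.2,0,0,0,0],[0,0,0,0,0],[0.2,0,0,0,0],[0.4,0,0,0,0],[0.4,0,0,0,0],[0.4,0,0,-0.3,0],[0.4,0,0,-0.6,0],[0.4,0,0,-0.8,0],[0.4,0,0,-0.8,0],[0,0,0,-0.3,0]]}'
python3 go.py .6363 .151 .26
python3 - <<'E'
from h import *
c=grab('side'); save('side3.png',c['frame'][100:420,100:460]); grab('top')
E
```

```text
clock: 11.28
tcp_pos: [0.427, 0.2772, 0.2938]
orientation: [0.001, 0.697, 0.717, 0.002]
wrist_force: [0.3, 0.2, -0.2]
finger_gap: 0.0434
grip_force: 0.0
tcp [0.427  0.2772 0.2938] units xyz [-3.305  5.136  0.861] roll units -0.007 tilt [ 0.0039  0.0016 -1.    ] t 11.275 F [ 0.33  0.19 -0.18] gap 0.0434
```

View pics/side3.png

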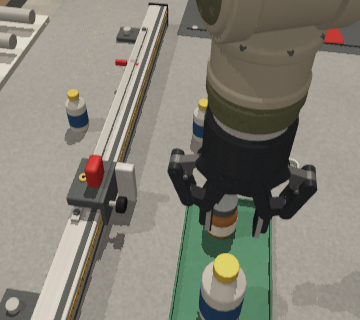

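The bottle stands upright in the tray at crop (225,290), and the jar is undisturbed. Now to the stop's grip at crop (93,170).

```bash
python3 -m handwheel '{"deltas":[[0,-0.2,0.3,0,0],[0,-0.45,0.7,0.1,0],[0,-0.55,0.85,0.15,0],[0,-0.55,0.85,0.15,0],[0,-0.55,0.85,0.15,0],[0,-0.5,0.8,0.15,0],[0,-0.35,0.55,0.1,0],[0,-0.155,0.236,0.06,0],[0,0,0,0,0],[0,0,0,0,0]]}'
python3 go.py .6363 .151 .173
```

```text
clock: 12.62
tcp_pos: [0.6346, 0.151, 0.2566]
orientation: [-0.0, 0.697, 0.717, -0.0]
wrist_force: [0.8, 0.6, 0.5]
finger_gap: 0.0428
grip_force: 0.0
tcp [0.6346 0.151  0.2566] units xyz [-2.000e-03  4.500e-02  2.089e+00] roll units -0.003 tilt [-0.001  0.    -1.   ] t 12.625 F [0.82 0.63 0.55] gap 0.0428
```

```bash
python3 -m handwheel '{"deltas":[[0,0,0.045,0.4,0],[0,0,0,0.6,0],[0,0,0,0.6,0],[0,0,0,0.35,0],[0,0,0,0.14,0],[0,0,0,0,0],[0,0,0,0,0]]}'
python3 go.py .6363 .151 .173
python3 -m handwheel '{"deltas":[[-0.3,0,0,0,0],[-0.4,0,0,0,0],[-1,0,0,0,0],[-1,0,0,0,0],[-1,0,0,0,0],[-1,0,0,0,0]]}' 40
python3 go.py .6363 .151 .173
```

```text
clock: 13.5
tcp_pos: [0.6377, 0.1507, 0.1742]
orientation: [0.001, 0.697, 0.717, 0.001]
wrist_force: [0.5, 0.2, -0.3]
finger_gap: 0.0425
grip_force: 0.0
tcp [0.6377 0.1507 0.1742] units xyz [ 0.009 -0.035  0.029] roll units -0.007 tilt [ 1.7e-03  1.0e-04 -1.0e+00] t 13.5 F [ 0.51  0.16 -0.25] gap 0.0425
clock: 14.25
tcp_pos: [0.636, 0.1506, 0.1737]
orientation: [-0.001, 0.697, 0.717, -0.001]
wrist_force: [-5.3, -0.1, 4.2]
finger_gap: 0.0197
grip_force: 41.9
tcp [0.636  0.1506 0.1737] units xyz [0.01  0.007 0.019] roll units -0.005 tilt [-1.8e-03 -3.0e-04 -1.0e+00] t 14.25 F [-5.3  -0.11  4.17] gap 0.0197
```

```bash
python3 -m handwheel '{"deltas":[[-1,-0.1,0,0,0],[-1,-0.3,0,0,0],[-1,-0.5,0,0,0],[-1,-0.5,0,0,0],[-1,-0.5,0,0,0],[-1,-0.5,0,0,0],[-1,-0.5,0,0,0],[-1,-0.5,0,0,0],[-1,-0.5,0,0,0],[-1,-0.5,0,0,0],[-1,-0.5,0,0,0],[-1,-0.5,0,0,0],[-1,-0.5,0,0,0],[-1,-0.5,0,0,0],[-1,-0.4,0,0,0],[-1,-0.2,0,0,0],[-1,0,0,0,0],[-1,0,0,0,0]]}'
python3 go.py .6442 -.172 .173
python3 - <<'E'
from h import *
for n in('top','side'):
    c=grab(n)
    hsv=cv2.cvtColor(c['frame'],cv2.COLOR_RGB2HSV);H,S,V=cv2.split(hsv)
    a=(c['frame'][150:240,270:390] if n=='top' else c['frame'][120:260,170:320]); save(n+'4.png',cv2.resize(a,None,fx=5,fy=4 if n!='top' else 5,interpolation=cv2.INTER_CUBIC))
E
```

```text
clock: 16.5
tcp_pos: [0.6447, -0.13, 0.1737]
orientation: [0.0, 0.697, 0.717, -0.001]
wrist_force: [-4.3, -1.8, 4.5]
finger_gap: 0.0194
grip_force: 42.0
tcp [ 0.6447 -0.13    0.1737] units xyz [-1.049 -0.043  0.02 ] roll units -0.01 tilt [-7.0e-04 -1.9e-03 -1.0e+00] t 16.5 F [-4.3  -1.79  4.45] gap 0.0194
```

View pics/top4.png

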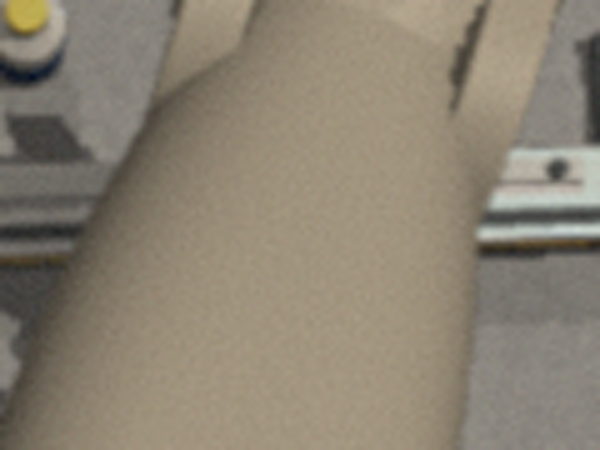

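View pics/side4.png

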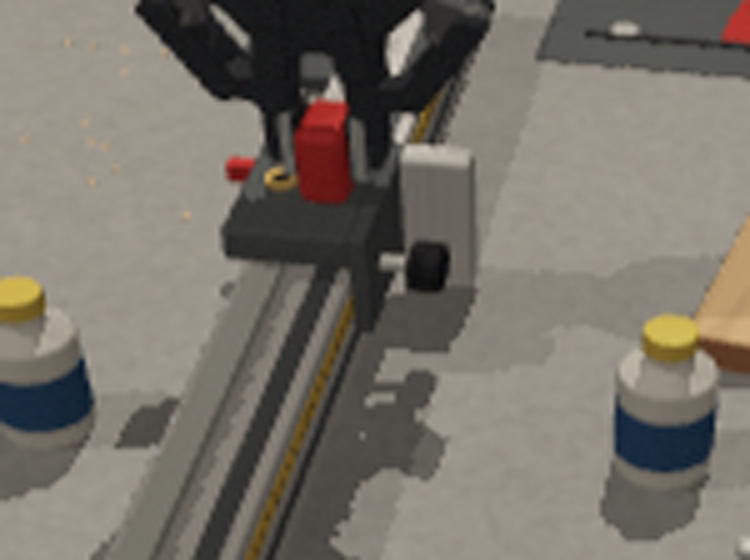

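The side crop shows the stop held by its grip at (323,150), with the flag just beyond at (240,168); the arm hides the top view. The notch is expected at TCP y ≈ -0.174. I'll close to about 7 mm, then creep while watching the force.

```bash
python3 -m handwheel '{"deltas":[[-1,-0.2,0,0,0],[-1,-0.3,0,0,0],[-1,-0.25,0,0,0],[-1,-0.15,0,0,0],[-1,0,0,0,0],[-1,0,0,0,0]]}'
python3 go.py .6447 -.174 .173
for i in 1; do python3 -m handwheel '{"deltas":[[-1,-0.025,0,0,0],[-1,0,0,0,0]]}'; done
python3 go.py .6447 -.174 .173
python3 -m handwheel '{"deltas":[[-1,-0.025,0,0,0],[-1,0,0,0,0]]}'
python3 go.py .6447 -.174 .173
python3 -m handwheel '{"deltas":[[-1,-0.025,0,0,0],[-1,0,0,0,0]]}'
python3 go.py .6447 -.174 .173
```

```text
clock: 17.35
tcp_pos: [0.6459, -0.1656, 0.1737]
orientation: [0.0, 0.697, 0.717, -0.001]
wrist_force: [-3.7, -0.8, 5.1]
finger_gap: 0.0198
grip_force: 41.9
tcp [ 0.6459 -0.1656  0.1737] units xyz [-0.209 -0.035  0.018] roll units -0.008 tilt [-6.0e-04 -1.4e-03 -1.0e+00] t 17.35 F [-3.69 -0.78  5.05] gap 0.0198
clock: 17.6
tcp_pos: [0.6459, -0.1661, 0.1737]
orientation: [-0.0, 0.697, 0.717, -0.0]
wrist_force: [-4.2, 1.0, 5.5]
finger_gap: 0.0197
grip_force: 42.0
tcp [ 0.6459 -0.1661  0.1737] units xyz [-0.198 -0.035  0.018] roll units -0.006 tilt [-6.e-04 -4.e-04 -1.e+00] t 17.6 F [-4.18  1.01  5.5 ] gap 0.0197
clock: 17.85
tcp_pos: [0.6459, -0.167, 0.1737]
orientation: [-0.0, 0.697, 0.717, -0.0]
wrist_force: [-5.3, 0.8, 5.8]
finger_gap: 0.0194
grip_force: 41.9
tcp [ 0.6459 -0.167   0.1737] units xyz [-0.175 -0.035  0.017] roll units -0.006 tilt [-7.e-04 -3.e-04 -1.e+00] t 17.85 F [-5.34  0.79  5.8 ] gap 0.0194
clock: 18.1
tcp_pos: [0.6459, -0.1679, 0.1737]
orientation: [-0.0, 0.697, 0.717, -0.0]
wrist_force: [-4.0, 1.5, 6.1]
finger_gap: 0.0196
grip_force: 42.0
tcp [ 0.6459 -0.1679  0.1737] units xyz [-0.151 -0.035  0.019] roll units -0.005 tilt [-6.e-04 -3.e-04 -1.e+00] t 18.1 F [-3.99  1.47  6.07] gap 0.0196
```

```bash
for i in 1; do python3 -m handwheel '{"deltas":[[-1,-0.025,0,0,0],[-1,0,0,0,0]]}'; done | egrep 'tcp|wrist'
python3 -m handwheel '{"deltas":[[-1,-0.025,0,0,0],[-1,0,0,0,0]]}'| egrep 'tcp|wrist'
python3 -m handwheel '{"deltas":[[-1,-0.025,0,0,0],[-1,0,0,0,0]]}'| egrep 'tcp|wrist'
```

```text
tcp_pos: [0.646, -0.1689, 0.1737]
wrist_force: [-3.7, 1.0, 5.5]
tcp_pos: [0.646, -0.17, 0.1737]
wrist_force: [-4.3, 0.6, 6.0]
tcp_pos: [0.646, -0.1713, 0.1737]
wrist_force: [-4.0, -1.0, 5.8]
```

```bash
python3 -m handwheel '{"deltas":[[-1,-0.015,0,0,0],[-1,0,0,0,0]]}'| egrep 'tcp|wrist'
python3 -m handwheel '{"deltas":[[-1,-0.015,0,0,0],[-1,0,0,0,0]]}'| egrep 'tcp|wrist'
```

```text
tcp_pos: [0.6461, -0.1719, 0.1737]
wrist_force: [-4.1, -0.7, 5.0]
tcp_pos: [0.6461, -0.1728, 0.1737]
wrist_force: [-3.5, -2.2, 6.3]
```

```bash
python3 -m handwheel '{"deltas":[[-1,-0.015,0,0,0],[-1,0,0,0,0]]}'| egrep 'tcp|wrist'
```

```text
tcp_pos: [0.6461, -0.1738, 0.1737]
wrist_force: [-3.8, -2.7, 5.4]
```

```bash
python3 -m handwheel '{"deltas":[[-1,-0.012,0,0,0],[-1,0,0,0,0]]}'| egrep 'tcp|wrist'
python3 -m handwheel '{"deltas":[[-1,0,0,0,0],[-1,0,0,0,0]]}'| egrep 'tcp|wrist'
```

```text
tcp_pos: [0.6461, -0.1744, 0.1737]
wrist_force: [-6.2, -3.4, 4.9]
tcp_pos: [0.6461, -0.1744, 0.1737]
wrist_force: [-4.2, -4.1, 4.5]
```

```bash
python3 -m handwheel '{"deltas":[[-1,-0.01,0,0,0],[-1,0,0,0,0]]}'| egrep 'tcp|wrist'
python3 -m handwheel '{"deltas":[[-1,0,0,0,0]]}'| egrep 'tcp|wrist'
```

```text
tcp_pos: [0.6461, -0.1748, 0.1737]
wrist_force: [-4.5, -2.9, 5.0]
tcp_pos: [0.6462, -0.1749, 0.1737]
wrist_force: [-4.7, -3.4, 4.2]
```

```bash
python3 -m handwheel '{"deltas":[[-1,-0.01,0,0,0],[-1,0,0,0,0],[-1,0,0,0,0]]}'| egrep 'tcp|wrist'
python3 -m handwheel '{"deltas":[[-1,0,0,0,0]]}'| egrep 'tcp|wrist'
```

```text
tcp_pos: [0.6462, -0.1753, 0.1737]
wrist_force: [-3.9, -3.6, 5.2]
tcp_pos: [0.6461, -0.1752, 0.1737]
wrist_force: [-4.5, -2.9, 5.3]
```

```bash
python3 -m handwheel '{"deltas":[[-1,-0.008,0,0,0],[-1,0,0,0,0],[-1,0,0,0,0]]}'| egrep 'tcp|wrist'
python3 -m handwheel '{"deltas":[[-1,0,0,0,0]]}'| egrep 'tcp|wrist'
```

```text
tcp_pos: [0.6462, -0.1754, 0.1737]
wrist_force: [-4.4, -2.8, 5.0]
tcp_pos: [0.6461, -0.1753, 0.1737]
wrist_force: [-5.0, -2.4, 5.9]
```

```bash
python3 -m handwheel '{"deltas":[[-1,-0.008,0,0,0],[-1,0,0,0,0],[-1,0,0,0,0]]}'| egrep 'tcp|wrist'
python3 -m handwheel '{"deltas":[[-1,0,0,0,0]]}'| egrep 'tcp|wrist|clock'
```

```text
tcp_pos: [0.6461, -0.1754, 0.1737]
wrist_force: [-4.5, -0.9, 6.2]
clock: 21.98
tcp_pos: [0.6462, -0.1755, 0.1737]
wrist_force: [-4.2, -2.2, 5.5]
```

```bash
python3 -m handwheel '{"deltas":[[-1,-0.008,0,0,0],[-1,0,0,0,0],[-1,0,0,0,0]]}'| egrep 'tcp|wrist'
python3 -m handwheel '{"deltas":[[-1,0,0,0,0]]}'| egrep 'tcp|wrist'
```

```text
tcp_pos: [0.6462, -0.1755, 0.1737]
wrist_force: [-5.3, -1.0, 5.2]
tcp_pos: [0.6462, -0.1756, 0.1737]
wrist_force: [-4.0, -1.3, 5.7]
```

```bash
python3 -m handwheel '{"deltas":[[-1,-0.008,0,0,0],[-1,0,0,0,0],[-1,0,0,0,0]]}'| egrep 'tcp|wrist'
python3 -m handwheel '{"deltas":[[-1,0,0,0,0]]}'| egrep 'tcp|wrist|clock'
```

```text
tcp_pos: [0.6462, -0.1756, 0.1737]
wrist_force: [-4.7, -1.1, 5.7]
clock: 22.98
tcp_pos: [0.6462, -0.1756, 0.1737]
wrist_force: [-4.7, -0.3, 5.8]
```

```bash
python3 -m handwheel '{"deltas":[[-1,-0.006,0,0,0],[-1,0,0,0,0],[-1,0,0,0,0],[-1,0,0,0,0]]}'
python3 go.py .6461 -.1756 .173
python3 - <<'E'
from h import *
F=[status.get_state()['wrist_force'][1]]
for n in('top','side'): c=grab(n); F.append(status.get_state()['wrist_force'][1]); save(n+'5.png',c['frame'])
print(np.round(F,2)); P=cloud(c); H,S,V=cv2.split(cv2.cvtColor(c['frame'],cv2.COLOR_RGB2HSV))
m=((H<8)|(H>172))&(S>150)&(V>70)&(c['depth']>0)&(P[...,0]>.6)
N,l,st,ce=cv2.connectedComponentsWithStats(m.astype(np.uint8))
for i in range(1,N):
    if st[i,4]>10: print(st[i],P[l==i].mean(0).round(4))
E
```

```text
clock: 23.48
tcp_pos: [0.6462, -0.1757, 0.1737]
orientation: [-0.0, 0.697, 0.717, -0.0]
wrist_force: [-4.2, -0.6, 7.0]
finger_gap: 0.0196
grip_force: 42.0
tcp [ 0.6462 -0.1757  0.1737] units xyz [ 0.002 -0.002  0.018] roll units -0.006 tilt [-6.e-04 -5.e-04 -1.e+00] t 23.475 F [-4.17 -0.59  7.04] gap 0.0196
[-0.59 -0.24  0.53]
[234 132  11  25 219] [ 0.6448 -0.1631  0.1191]
[216 160   5   5  22] [ 0.6959 -0.1691  0.0627]
```

View pics/side5.png

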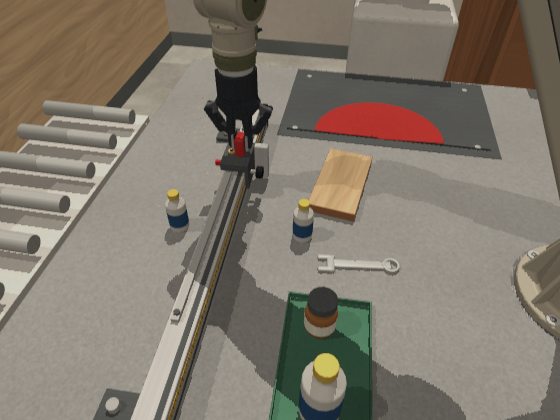

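The side view shows the stop at the flag with its grip held at (239,144). The bottle stands upright in the tray at (323,390), and the jar, offcut and wrench are unmoved. The force rises steeply while the TCP stands still, so the ball has seated. I'll trim slightly to take up the sliding friction, then check and hand in.

```bash
python3 -m handwheel '{"deltas":[[-1,-0.008,0,0,0],[-1,0,0,0,0],[-1,0,0,0,0],[-1,0,0,0,0]]}' | egrep 'tcp|wrist'
python3 -m handwheel '{"deltas":[[-1,0,0,0,0],[-1,0,0,0,0],[-1,0,0,0,0],[-1,0,0,0,0]]}' | egrep 'tcp|wrist|gap'
```

```text
tcp_pos: [0.6462, -0.1758, 0.1737]
wrist_force: [-4.6, 0.4, 6.0]
tcp_pos: [0.6461, -0.1758, 0.1737]
wrist_force: [-4.6, 1.8, 4.7]
finger_gap: 0.0195
```

The force has passed through zero at the seat, at about +1 N, which matches the friction seen before, and everything is at rest.

```bash
python3 -c "
from workcell import hand_in; print(hand_in())"
```

```text
the job is handed in; nothing more can be done
None
```

The job is handed in: the bottle stands upright in the tray's free half, and the stop is still gripped and at rest in the notch; I judged the seating by wrist force and TCP position, because the arm hid the top view.

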